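# Set and lock the sliding leg of a seed-dish stand

### The job

Swing the magnifier arm clear of the dish stand, to the robot's left. Then take the stand's sliding leg by its blue grip fin, draw it out until its orange pointer lines up with the red length mark and, still holding the leg at the mark, slide the red cam lever fully closed. The leg springs back if let go, so finish while still gripping the fin, with the leg at the mark and the lever closed; do not let go, and leave the tins, dishes, pen and bottle where they are.

Things in the scene. Friction and masses are not known exactly. Their poses are not given: they have to be found in the camera images.
- stand: grey dish stand fixed to the bench, base plate 160 x 400 x 12 mm, origin at bench level near its centre. The leg slides out along its +y (the robot's left, turned by the stand's yaw, within 0.25 rad either way); +x points away from the robot, so its +x edge is the far one, with the paper scale.
- grip_fin (a point): centre of the blue grip fin on the leg: an upright plate 12 mm thick (stand's y), 115 mm long (stand's x), 52 mm tall, 34 to 86 mm above the bench. Grip it from above across its 12 mm, near its end towards the robot: the 45 mm at that end are clear of the lever. It stands on the leg's plate, whose top is 34 mm above the bench and which is about as wide as the fin is long.
- pointer (a point): tip of the leg's orange pointer, at the leg's far (+x) edge, in line with the fin's middle plane, 22 mm above the bench; moves with the leg.
- mark: red length mark, a 3 mm thick, 16 mm tall red blade on a yellow clip at the far edge of the stand, beside the path of the pointer; origin at its middle plane, 13 mm above the bench; axes as the stand's. The leg is at its length when pointer and mark have the same y in the stand's frame.
- leg (a joint): how far the leg is drawn out along the stand's +y, m: 0 fully in (at the start), 0.14 end stop. The mark is 0.06 to 0.12 out. A spring pulls the leg back in with 2.5 to 4 N all the way, also with the cam lever closed; friction 0.6 N.
- cam_lever (a joint): angle of the red cam lever, rad: 0 open, 0.5 fully closed (end stop); starts at 0 to 0.1, stays where left, moved by about 2.5 N at its tip. A level bar 14 mm wide, 22 mm tall (44 to 66 mm above the bench), 85 mm from its upright pin to its free end; the pin stands on the leg, 95 mm in +y and 22 mm in +x (stand's axes) from the fin's centre.
- lever_tip (a point): point on the red lever 10 mm from its free end, half-way up. The free end passes 4 to 7 mm beside the fin's +y face, so a finger straddling the fin and going along it away from the robot (stand's +x) pushes the lever closed. Relative to the fin's centre, this point goes from about 4 mm (open) to 41 mm (closed) in the stand's x.
- swing_hinge (a point): hinge of the magnifier's swing arm, an upright axis on the lamp's post (20 mm thick) beyond the stand, 175 mm above the bench.
- swing_arm (a joint): angle of the swing arm, rad: at 0 it points along the stand's -x, to the robot, over the leg; it grows as the arm swings to the robot's left (knob goes to +y; seen from above, clockwise about its hinge), stops at -0.5 and 1.3. Clear above 0.8. Stiff hinge (about 2 N at the knob), stays where it is left.
- swing_knob (a point): centre of the orange upright round knob at the free end of the swing arm, 20 mm thick, 40 mm tall (185 to 225 mm above the bench), 215 mm from the hinge axis. Nothing above it. The magnifier ring, 112 mm across, fills the arm between knob and post; its top is 182 mm above the bench, its underside 167 mm.
- tin_a: leave alone: round closed metal tin, 64 mm across, 28 mm tall, origin under its centre
- tin_b: leave alone: second such tin, origin under its centre
- tin_c: leave alone: third such tin, origin under its centre
- black_dish: leave alone: black inspection dish, 124 mm across, 26 mm tall, origin under its centre
- white_dish: leave alone: white dish, 104 mm across, 24 mm tall, origin under its centre
- pen: leave alone: blue pen, 136 mm long along its x, origin under its centre
- reagent: leave alone: amber bottle, 54 mm across, 120 mm tall, origin under its centre

How it is judged (in metres and radians):
On the way, in this order (a step that is already met when the one before it is completed fails the run):
1. the magnifier arm is swung clear, over 0.8 rad (value of joint swing_arm above 0.8 rad), for 0.2 s.
2. the leg is held by its fin at the mark, within 5 mm, with the lever still open (y of pointer in the frame of mark between -0.005 and 0.005 m and contact force between the fingers and leg_c0 above 1 N and value of joint cam_lever below 0.3 rad), for 0.2 s.
3. the lever is closed while the leg is held at the mark (y of pointer in the frame of mark between -0.007 and 0.007 m and contact force between the fingers and leg_c0 above 1 N and value of joint cam_lever above 0.45 rad), for 0.2 s.
At the end, for the whole second after the job is handed in: The program ends holding: the fingers grip the fin with more than 4 N, the leg is at rest with its pointer within 5 mm of the mark, the cam lever is closed (over 0.45 of 0.5 rad) and the swing arm is still clear (over 0.8 rad) (y of pointer in the frame of mark between -0.005 and 0.005 m and contact force between the fingers and leg_c0 above 4 N and value of joint cam_lever above 0.45 rad and value of joint swing_arm above 0.8 rad and value of joint leg above 0.045 m and velocity of joint leg between -0.01 and 0.01 m/s); the arm keeps its last pose, push and grip.
It fails at once if the lever is closed while the leg is more than 10 mm off the mark (value of joint cam_lever above 0.4 rad and not (y of pointer in the frame of mark between -0.01 and 0.01 m)).
It fails at once if a bystander is moved more than 20 mm (distance of any of tin_a, tin_b, tin_c, black_dish, white_dish, pen, reagent from where it was at the start of the episode above 0.02 m).
It also fails if it takes over 51 s, if anything falls off the work surface, if the arm or the gripper's body presses on something with over 40 N, if the wrist force passes 120 N, or if a joint passes its speed limit or range.

### The arm

A 6-joint arm with a two-finger parallel gripper is mounted at the origin on the work surface. World frame = base frame: x ahead of the robot, y to its left, z up, the work surface at z = 0. Lengths are in m, angles in degrees, forces in N, time in s.
With the tool pointing down it reaches from about 0.25 to 0.725 m from the base axis. Payload 9.7 kg.
Tool frame: the origin (TCP) lies on the centre line of the jaws, within the pads' length; the fingertips stand 19 mm ahead of it and the grasp point (between the pads) is the TCP; z points along the fingers, y is the direction in which the jaws open and shut (so a half turn about z gives the same grasp; the last joint's range is limited). The gripper opens to 85 mm and grips with 20 to 120 N. Pads are 22 mm wide; open, the fingers measure 114 mm over their backs; the gripper's body (76 mm by 85 mm) begins 54 mm behind the grasp point. The pads swing forward as they close: fully open they stand 13 mm farther back than shut.
Start: joints at [67.323, 4.979, 10.078, 95.1, 0, 90], TCP at [0.212, 0.507, 0.25] pointing down, gripper open.
Joint ranges: [-179.16, 179.16], [-48.56, 103.87], [-65.8, 70.77], [-126.05, 130.52], [-82.76, 87.17], [-180, 180]. Speed limits (degrees/s): [127.2, 127.2, 147.25, 180, 180, 180].

### API

Orientations are given as [roll, pitch, yaw] about the fixed x, y, z axes, in that order (R = Rz(yaw) Ry(pitch) Rx(roll)).
In Python, from workcell import bot gives the robot as it stands.
- The arm moves only by the tool servo_tool, never from a script. Its argument "motion" is a list that holds one entry, the list of rows, each a list of 6 numbers: the shift along the tool's x, y, z in mm, then the turn, a rotation vector about the tool's x, y, z in rad. A call has 1 to 5 rows; each row shifts and turns the commanded pose from where the row before left it, along the tool's axes as they then stand; what a row does not reach is not made up. A row lasts 1/10 s, in which the tool goes at most 50 mm and 8.59 degrees, less where a joint would pass 70% of its speed; a pose out of reach is approached as far as the arm can. A call is refused whole if a number of a shift passes 50 or a number of a turn 0.15, either way. A call with a gripper value outside its range is refused whole. "gripper" is the finger opening in mm, from 0 to 85.4, set as the call begins (left out, the last holds). The fingers move at their own pace and stop on an object; "newtons" is the grip in N (left out, the last holds). Time passes only in rows, so rows that do not move let the fingers close. It gives the time, the measured TCP pose, the force and the opening at its end, in the units of the state.
- bot.get_obs(): the state, without advancing time (a new reading comes with each control period).
- bot.camera(name): name is "side" or "top"; returns a dict with "color" (480x640x3 uint8, red, green, blue), "fx", "fy", "cx", "cy" (pixels), "R" (3x3) and "t" (3): a world point X has camera coordinates R X + t. Camera axes: x right, y down, z forward; pixel columns grow to the right and rows downward; lengths in m; the calibration is good to about 2 mm. A picture is of the moment at which its call begins. There is no depth.
- bot.job_done(): hands the job in, once; it reports no verdict.
Trained networks look in a picture, given as the dict that the camera call returned (one of the last four; its "shot" number tells which), for a name from the list of things; names that differ only in an ending like _2 or _b are one class to them, and where a whole thing is asked for, a point or a joint stands for the part that bears it (a point fixed in the world has none). Each returns a list of dicts, best first, with "confidence" (0 to 1); they miss things now and then, are a little off and sometimes report something else, mostly with a low value. They report only what shows in the picture. A call takes as long as a camera call.
- bot.look_for(picture, label): "rect" ([left, top, width, height] in pixels, round what is visible of it).
The state is a dict: "time": time; "q": joint angles; "qd": joint speeds; "joint_efforts": joint torques, N m; "ee_pos": TCP position; "tcp_rot": TCP orientation; "wrist_force": force on the tool from outside, world axes, zero at the start; "torque": the same for the moment, N m; "opening": finger opening in m.
Only numpy, scipy, OpenCV 4.12 (cv2) and the standard library are available. Lean on these libraries where they do the work, as an engineer would, in place of code of your own. Each camera call takes 0.05 s, during which the arm holds its last target.

## Working session

There is one attempt and no reset: what is moved stays moved. The work goes in short steps, Python scripts to look and compute and a tool call to move; the robot and the scene stay as the last step left them, time stands still between calls to the robot, and variables do not carry over. Pictures are saved under pics/ and viewed, and the job is handed in when it is done.

Besides the shell and the picture viewer there is one more tool, called by a JSON object that holds its "op" and its "data". servo_tool: Moves the arm, as the interface text tells. Its arguments: {"type":"object","properties":{"motion":{"type":"array","items":{"type":"array","items":{"type":"array","items":{"type":"number"}}}},"gripper":{"type":"number"},"newtons":{"type":"number"}},"required":["motion"]}

```bash
mkdir -p pics; ls
python3 - <<'E'
from workcell import bot
import cv2,pickle
o=bot.get_obs();print({k:o[k] for k in('time','ee_pos','tcp_rot','opening')})
for n in('top','side'):
    c=bot.camera(n);pickle.dump(c,open(n+'0.pkl','wb'))
    cv2.imwrite(f'pics/{n}0.png',c['color'][:,:,::-1])
    print(n,c['fx'],c['cx'],c['cy'],c['R'],c['t'])
    for l in('grip_fin','pointer','mark','lever_tip','swing_hinge','swing_knob','stand','cam_lever'):
        print(l,[(r['rect'],round(r['confidence'],2)) for r in bot.look_for(c,l)[:3]])
E
```

```text
pics
{'time': 0.0, 'ee_pos': array([0.21196469, 0.50729171, 0.24958758]), 'tcp_rot': array([-1.79923942e+02, -1.09394175e-03,  1.57324127e+02]), 'opening': 0.08529893500404116}
top 538.6637131426099 315.47085982862535 244.97596075430488 [[ 0.00953584 -0.99979884 -0.01764524]
 [-0.98953038 -0.00689365 -0.14415997]
 [ 0.14400933  0.01883518 -0.98939706]] [0.01322136 0.53912954 1.50884806]
grip_fin [([322.0, 235.9, 116.5, 48.9], 0.8)]
pointer [([326.4, 236.6, 111.5, 45.4], 0.85)]
mark [([328.9, 249.4, 37.2, 5.7], 0.18)]
lever_tip [([327.5, 251.0, 36.1, 6.7], 0.46)]
swing_hinge [([297.2, 159.7, 46.2, 94.5], 0.81)]
swing_knob [([295.9, 161.6, 46.4, 90.6], 0.81)]
stand [([270.5, 220.7, 171.0, 73.9], 0.79)]
cam_lever [([330.1, 253.7, 34.4, -0.1], 0.78)]
side 542.254131972298 313.35949807437754 237.95153782679742 [[ 0.89888615 -0.43769566 -0.0206444 ]
 [-0.24357797 -0.45995667 -0.85387917]
 [ 0.36424368  0.77256868 -0.5200617 ]] [-0.48611473  0.25142742  1.28285451]
grip_fin [([281.9, 266.1, 102.1, 82.0], 0.77), ([293.7, 365.2, 25.7, 61.8], 0.65)]
pointer [([279.5, 270.8, 103.1, 81.4], 0.88)]
mark []
lever_tip [([304.6, 267.7, 16.1, 20.3], 0.46)]
swing_hinge [([297.2, 199.4, 97.9, 74.5], 0.84), ([293.3, 203.4, 87.6, 33.6], 0.43), ([237.5, 202.4, 19.9, 15.7], 0.37)]
swing_knob [([294.1, 201.5, 86.3, 36.4], 0.88)]
stand [([247.6, 252.4, 141.4, 101.0], 0.84)]
cam_lever [([300.5, 271.8, 17.9, 13.2], 0.6), ([299.5, 201.8, 96.3, 74.7], 0.49)]
```

View pics/top0.png

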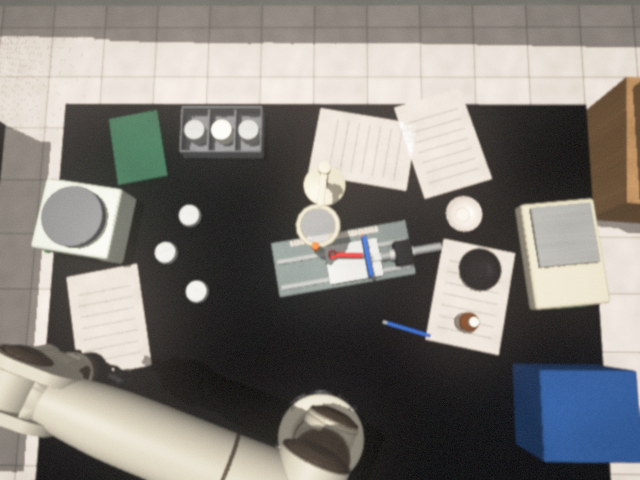

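View pics/side0.png

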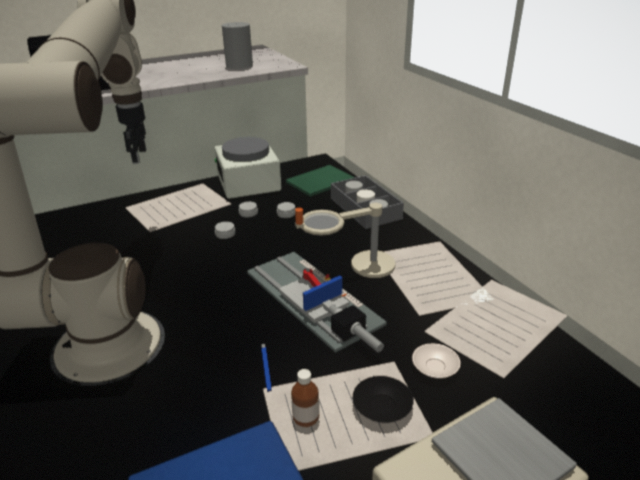

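Run:
```python
import cv2
t=cv2.imread('pics/top0.png');s=cv2.imread('pics/side0.png')
cv2.imwrite('pics/topz.png',cv2.resize(t[150:310,255:455],None,fx=4,fy=4,interpolation=2)[:600])
cv2.imwrite('pics/sidez.png',cv2.resize(s[190:360,225:405],None,fx=3.5,fy=3.5,interpolation=2))
```

```text
(no output)
```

View zooms.

The top view shows the stand at (343,258), the blue fin at (368,258), the red lever at about (345,256) and the knob at (315,245). In the side view the knob is at (299,215) and the fin at (323,292).

View pics/topz.png

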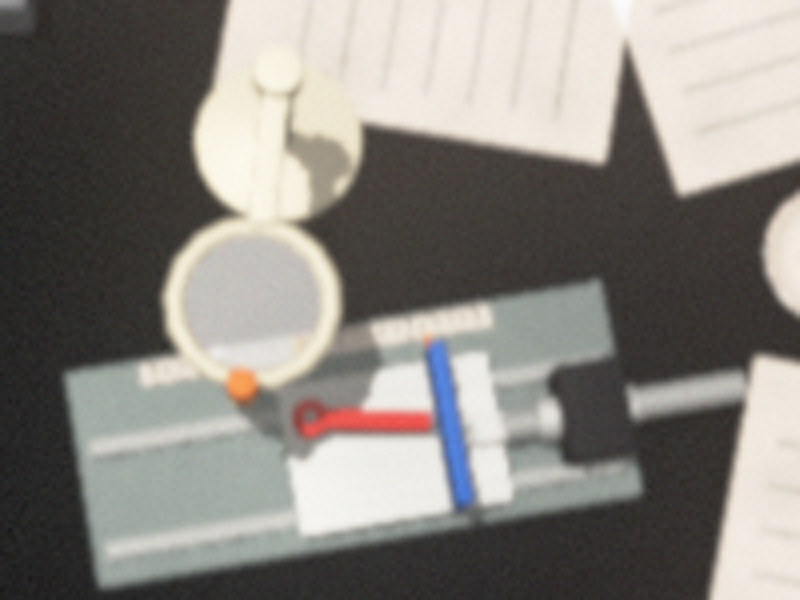

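View pics/sidez.png

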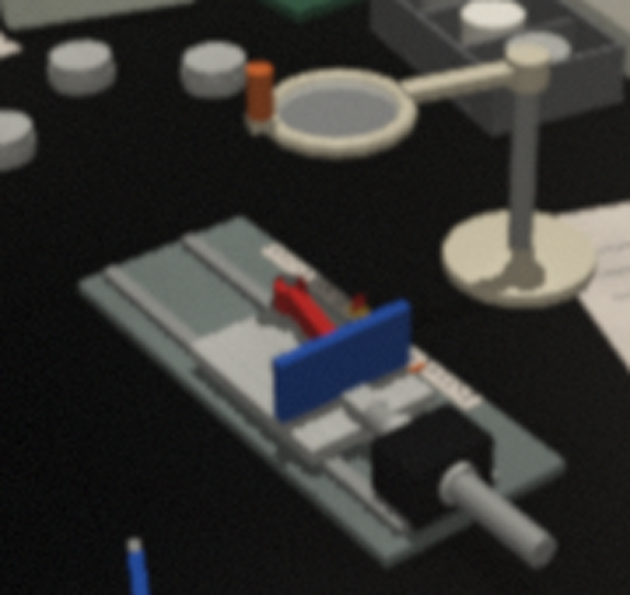

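```bash
cat > h.py <<'E'
import numpy as np
def ray(c,u,v):
    R=np.array(c['R']);t=np.array(c['t'])
    d=R.T@np.array([(u-c['cx'])/c['fx'],(v-c['cy'])/c['fy'],1]);o=-R.T@t
    return o,d
def at(c,u,v,z):
    o,d=ray(c,u,v);return o+d*(z-o[2])/d[2]
def proj(c,X):
    p=np.array(c['R'])@np.array(X)+np.array(c['t']);return np.array([c['cx']+c['fx']*p[0]/p[2],c['cy']+c['fy']*p[1]/p[2]])
E
python3 - <<'E'
import pickle,numpy as np
from h import *
np.set_printoptions(precision=4,suppress=True)
T=pickle.load(open('top0.pkl','rb'));S=pickle.load(open('side0.pkl','rb'))
tz=lambda u,v:(255+u/4,150+v/4)
sz=lambda u,v:(225+u/3.5,190+v/3.5)
for n,u,v,z in [('finfar',435,342,.086),('finnear',465,505,.086),('knob',241,381,.225),('hinge',278,68,.185),('pin',310,419,.066),('levtip',433,422,.066),
 ('c1',65,372,.012),('c2',602,280,.012),('c3',643,494,.012),('c4',100,588,.012)]:
    print(n,at(T,*tz(u,v),z))
print('side')
for n,u,v,z in [('finfar',407,303,.086),('finnear',277,358,.086),('knobtop',260,69,.225),('c1',240,217,.012),('c2',562,463,.012),('c3',390,563,.012),('c4',82,287,.012),('pointer',415,368,.022),('mark?',358,305,.02)]:
    print(n,at(S,*sz(u,v),z))
E
```

```text
finfar [ 0.5598 -0.1176  0.086 ]
finnear [ 0.4461 -0.1379  0.086 ]
knob [0.5113 0.0147 0.225 ]
hinge [ 0.7272 -0.0071  0.185 ]
pin [ 0.5076 -0.031   0.066 ]
levtip [ 0.5061 -0.1175  0.066 ]
c1 [0.5479 0.1479 0.012 ]
c2 [ 0.6189 -0.2455  0.012 ]
c3 [ 0.4616 -0.2727  0.012 ]
c4 [0.3904 0.1192 0.012 ]
side
finfar [ 0.5619 -0.1197  0.086 ]
finnear [ 0.4523 -0.1354  0.086 ]
knobtop [0.5124 0.0117 0.225 ]
c1 [0.5473 0.1451 0.012 ]
c2 [ 0.6159 -0.2453  0.012 ]
c3 [ 0.4638 -0.2783  0.012 ]
c4 [0.3942 0.1101 0.012 ]
pointer [ 0.5712 -0.1155  0.022 ]
mark? [ 0.5718 -0.0232  0.02  ]
```

```bash
cat >> h.py <<'E'
def plan(p0,yaw0,wps):
    """wps: list of (x,y,z,yaw_deg,nrows); prints tool rows (tool down)"""
    p=np.array(p0,float);y=np.radians(yaw0);rows=[]
    for *q,yd,n in wps:
        q=np.array(q);P=p.copy();Y=y;ye=np.radians(yd)
        for i in range(1,n+1):
            T=P+(q-P)*i/n;Yt=Y+(ye-Y)*i/n
            d=T-p
            tx=np.array([np.cos(y),np.sin(y),0]);ty=np.array([np.sin(y),-np.cos(y),0])
            r=[round(1000*d@tx,1),round(1000*d@ty,1),round(-1000*d[2],1),0,0,round(-(Yt-y),4)]
            # accumulate rounded
            p=p+(r[0]*tx+r[1]*ty)/1000+np.array([0,0,-r[2]/1000]);y=y-r[5];rows.append(r)
    for i in range(0,len(rows),5):
        print(str(rows[i:i+5]).replace(' ',''))
    print('end',p.round(4),np.degrees(y).round(2))
E
python3 - <<'E'
from workcell import bot
from h import *
o=bot.get_obs();print(o['ee_pos'],o['tcp_rot'])
plan(o['ee_pos'],o['tcp_rot'][2],[(.34,.42,.29,110,6),(.47,.25,.29,61,6),(.5115,.0135,.29,10.2,6),(.5115,.0135,.22,10.2,2)])
E
```

```text
[0.21205047 0.50747975 0.25030094] [1.79998295e+02 1.42532955e-03 1.57322063e+02]
[[np.float64(-25.3),np.float64(-5.2),np.float64(-6.6),0,0,np.float64(0.1377)],[np.float64(-25.8),np.float64(-1.7),np.float64(-6.6),0,0,np.float64(0.1376)],[np.float64(-25.8),np.float64(1.8),np.float64(-6.6),0,0,np.float64(0.1377)],[np.float64(-25.2),np.float64(5.4),np.float64(-6.7),0,0,np.float64(0.1376)],[np.float64(-24.3),np.float64(8.7),np.float64(-6.6),0,0,np.float64(0.1377)]]
[[np.float64(-22.9),np.float64(12.1),np.float64(-6.6),0,0,np.float64(0.1376)],[np.float64(-34.0),np.float64(10.7),np.float64(0.0),0,0,np.float64(0.1425)],[np.float64(-32.2),np.float64(15.4),np.float64(0.0),0,0,np.float64(0.1426)],[np.float64(-29.7),np.float64(19.8),np.float64(0.0),0,0,np.float64(0.1425)],[np.float64(-26.5),np.float64(23.8),np.float64(0.0),0,0,np.float64(0.1426)]]
[[np.float64(-22.9),np.float64(27.3),np.float64(0.0),0,0,np.float64(0.1425)],[np.float64(-18.8),np.float64(30.3),np.float64(0.0),0,0,np.float64(0.1425)],[np.float64(-31.1),np.float64(25.2),np.float64(0.0),0,0,np.float64(0.1478)],[np.float64(-27.1),np.float64(29.4),np.float64(0.0),0,0,np.float64(0.1478)],[np.float64(-22.4),np.float64(33.2),np.float64(0.0),0,0,np.float64(0.1477)]]
[[np.float64(-17.4),np.float64(36.1),np.float64(0.0),0,0,np.float64(0.1478)],[np.float64(-11.8),np.float64(38.2),np.float64(0.0),0,0,np.float64(0.1478)],[np.float64(-6.0),np.float64(39.6),np.float64(0.0),0,0,np.float64(0.1478)],[np.float64(-0.0),np.float64(-0.0),np.float64(35.0),0,0,np.float64(-0.0)],[np.float64(-0.0),np.float64(-0.0),np.float64(35.0),0,0,np.float64(-0.0)]]
end [0.5115 0.0135 0.22  ] 10.2
```

{"op": "servo_tool", "data": {"motion": [[[-25.3,-5.2,-6.6,0,0,0.138],[-25.8,-1.7,-6.6,0,0,0.138],[-25.8,1.8,-6.6,0,0,0.138],[-25.2,5.4,-6.7,0,0,0.138],[-24.3,8.7,-6.6,0,0,0.138]]], "gripper": 85, "newtons": 20}}

```text
time: 1.4
ee_pos: [0.3193, 0.4338, 0.2837]
tcp_rot: [180.0, -0.0, 117.5]
wrist_force: [-1.0, 0.8, -0.8]
opening: 0.0849
```

{"op": "servo_tool", "data": {"motion": [[[-22.9,12.1,-6.6,0,0,0.138],[-34,10.7,0,0,0,0.142],[-32.2,15.4,0,0,0,0.142],[-29.7,19.8,0,0,0,0.142],[-26.5,23.8,0,0,0,0.142]]]}}

```text
time: 1.9
ee_pos: [0.4272, 0.3053, 0.2901]
tcp_rot: [180.0, -0.0, 77.0]
wrist_force: [0.8, -0.3, -1.4]
opening: 0.0849
```

{"op": "servo_tool", "data": {"motion": [[[-22.9,27.3,0,0,0,0.142],[-18.8,30.3,0,0,0,0.142],[-31.1,25.2,0,0,0,0.148],[-27.1,29.4,0,0,0,0.148],[-22.4,33.2,0,0,0,0.148]]]}}

```text
time: 2.4
ee_pos: [0.4908, 0.13, 0.29]
tcp_rot: [180.0, -0.0, 35.3]
wrist_force: [0.7, 0.5, 0.4]
opening: 0.0849
```

{"op": "servo_tool", "data": {"motion": [[[-17.4,36.1,0,0,0,0.148],[-11.8,38.2,0,0,0,0.148],[-6,39.6,0,0,0,0.148],[0,0,0,0,0,0],[0,0,0,0,0,0]]]}}

```text
time: 2.9
ee_pos: [0.5115, 0.0125, 0.29]
tcp_rot: [-180.0, 0.0, 10.1]
wrist_force: [0.1, 0.9, 0.5]
opening: 0.0852
```

{"op": "servo_tool", "data": {"motion": [[[0,0,35,0,0,0],[0,0,35,0,0,0],[0,0,0,0,0,0]]]}}

```text
time: 3.2
ee_pos: [0.5095, 0.0143, 0.2156]
tcp_rot: [-179.9, 0.4, 10.3]
wrist_force: [0.6, 0.6, 0.5]
opening: 0.085
```

{"op": "servo_tool", "data": {"motion": [[[0,0,0,0,0,0],[0,0,0,0,0,0],[0,0,0,0,0,0],[0,0,0,0,0,0],[0,0,0,0,0,0]]], "gripper": 10}}

```text
time: 3.7
ee_pos: [0.5118, 0.0134, 0.221]
tcp_rot: [-180.0, -0.1, 10.2]
wrist_force: [-1.0, 1.2, 5.1]
opening: 0.0191
```

```bash
sed -i 's/r=\[round(1000\*d@tx,1).*/r=[float(a) for a in (round(1000*d@tx,1),round(1000*d@ty,1),round(-1000*d[2],1),0,0,round(-(Yt-y),3))]/' h.py
python3 - <<'E'
from workcell import bot
from h import *
import cv2
o=bot.get_obs();print(o['ee_pos'],o['tcp_rot'],o['opening'],o['wrist_force'])
c=bot.camera('side');cv2.imwrite('pics/s1.png',cv2.resize(c['color'][150:370,205:425,::-1],None,fx=2.5,fy=2.5))
h=np.array([.7272,-.0071]);k=o['ee_pos'][:2]-h;L=np.hypot(*k);print(L)
a0=np.arctan2(k[1],k[0])
w=[]
for i in range(1,16):
    a=a0-0.88*i/15;w.append((h[0]+L*np.cos(a),h[1]+L*np.sin(a),o['ee_pos'][2],10.2,1))
plan(o['ee_pos'],o['tcp_rot'][2],w)
E
```

```text
[0.51176034 0.01343986 0.22104672] [-1.79996562e+02 -8.39126915e-02  1.01960658e+01] 0.0191077443409543 [-1.02856614  1.19350772  5.10042573]
0.2164165705051906
[[3.8,-12.1,-0.0,0.0,0.0,-0.0],[4.5,-11.9,-0.0,0.0,0.0,-0.0],[5.1,-11.6,-0.0,0.0,0.0,-0.0],[5.9,-11.3,-0.0,0.0,0.0,-0.0],[6.5,-10.9,-0.0,0.0,0.0,-0.0]]
[[7.1,-10.5,-0.0,0.0,0.0,-0.0],[7.7,-10.0,-0.0,0.0,0.0,-0.0],[8.3,-9.6,-0.0,0.0,0.0,-0.0],[8.9,-9.1,-0.0,0.0,0.0,-0.0],[9.3,-8.6,-0.0,0.0,0.0,-0.0]]
[[9.9,-8.0,-0.0,0.0,0.0,-0.0],[10.3,-7.4,-0.0,0.0,0.0,-0.0],[10.7,-6.8,-0.0,0.0,0.0,-0.0],[11.1,-6.2,-0.0,0.0,0.0,-0.0],[11.5,-5.5,-0.0,0.0,0.0,-0.0]]
end [0.6058 0.1721 0.221 ] 10.2
```

View pics/s1.png

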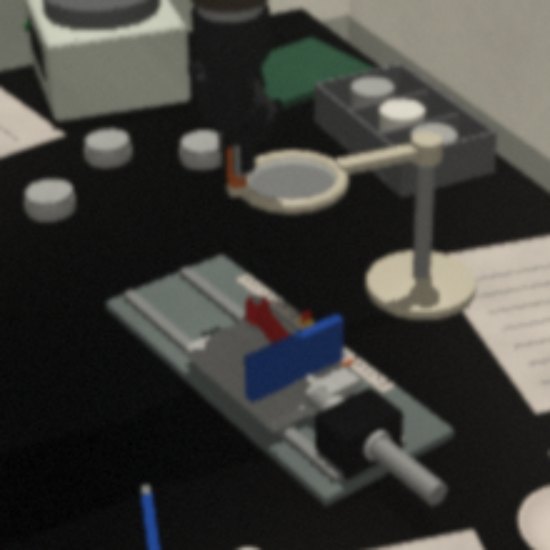

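The fingers hold the knob with a 19 mm opening, at pixel (235,165) of the crop. Next I follow the arc.

{"op": "servo_tool", "data": {"motion": [[[3.8,-12.1,0,0,0,0],[4.5,-11.9,0,0,0,0],[5.1,-11.6,0,0,0,0],[5.9,-11.3,0,0,0,0],[6.5,-10.9,0,0,0,0]]]}}

```text
time: 4.25
ee_pos: [0.527, 0.0751, 0.2209]
tcp_rot: [180.0, -0.1, 10.2]
wrist_force: [-2.0, -2.5, 6.7]
opening: 0.0192
```

{"op": "servo_tool", "data": {"motion": [[[7.1,-10.5,0,0,0,0],[7.7,-10,0,0,0,0],[8.3,-9.6,0,0,0,0],[8.9,-9.1,0,0,0,0],[9.3,-8.6,0,0,0,0]]]}}

```text
time: 4.75
ee_pos: [0.555, 0.1207, 0.2204]
tcp_rot: [-178.7, 0.7, 11.7]
wrist_force: [-45.4, 32.4, 15.2]
opening: 0.0191
```

{"op": "servo_tool", "data": {"motion": [[[9.9,-8,0,0,0,0],[10.3,-7.4,0,0,0,0],[10.7,-6.8,0,0,0,0],[11.1,-6.2,0,0,0,0],[0,0,0,0,0,0]]]}}

```text
time: 5.25
ee_pos: [0.5885, 0.1546, 0.2203]
tcp_rot: [-177.0, 0.9, 13.5]
wrist_force: [-61.8, 74.7, 13.5]
opening: 0.0192
```

{"op": "servo_tool", "data": {"motion": [[[0,0,0,0,0,0],[0,0,0,0,0,0],[0,0,0,0,0,0],[0,0,0,0,0,0]]], "gripper": 85}}

```text
time: 5.65
ee_pos: [0.5992, 0.1399, 0.2201]
tcp_rot: [-178.9, 0.0, 12.7]
wrist_force: [0.1, -0.0, 0.2]
opening: 0.0761
```

{"op": "servo_tool", "data": {"motion": [[[0,0,-40,0,0,0],[0,0,-40,0,0,0],[-30,35,0,0,0,0],[-30,35,0,0,0,0],[-30,35,0,0,0,0]]]}}

```text
time: 6.15
ee_pos: [0.5345, 0.0142, 0.2986]
tcp_rot: [-178.9, -0.0, 12.7]
wrist_force: [0.3, -0.4, -0.2]
opening: 0.0846
```

Run:
```python
from workcell import bot
import cv2,pickle
o=bot.get_obs();print(o['time'],o['ee_pos'],o['tcp_rot'],o['opening'],o['wrist_force'])
for n in('top','side'):
    c=bot.camera(n);pickle.dump(c,open(n+'2.pkl','wb'));im=c['color'][:,:,::-1]
    cv2.imwrite(f'pics/{n}2.png',cv2.resize(im[150:300,255:455] if n=='top' else im[180:350,220:400],None,fx=4 if n=='top' else 3.5,fy=4 if n=='top' else 3.5,interpolation=2))
    print([(r['rect'],r['confidence']) for l in('mark','pointer','grip_fin') for r in bot.look_for(c,l)])
```

```text
6.15 [0.53445138 0.01415651 0.29855408] [-1.78891657e+02 -4.86434113e-02  1.26593469e+01] 0.08458401436803417 [ 0.32387009 -0.37193158 -0.19648477]
[([381.7, 320.0, 50.9, 18.2], 0.42), ([344.8, 235.7, 95.8, 44.8], 0.78), ([344.1, 236.4, 96.3, 46.6], 0.65)]
[([277.5, 270.8, 104.0, 81.7], 0.68), ([282.0, 270.6, 101.6, 79.2], 0.63)]
```

View pics/top2.png

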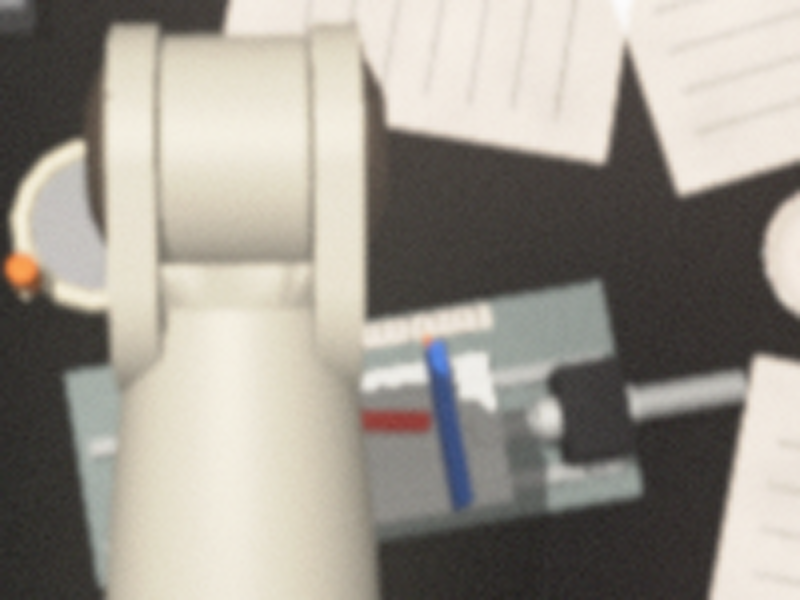

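View pics/side2.png

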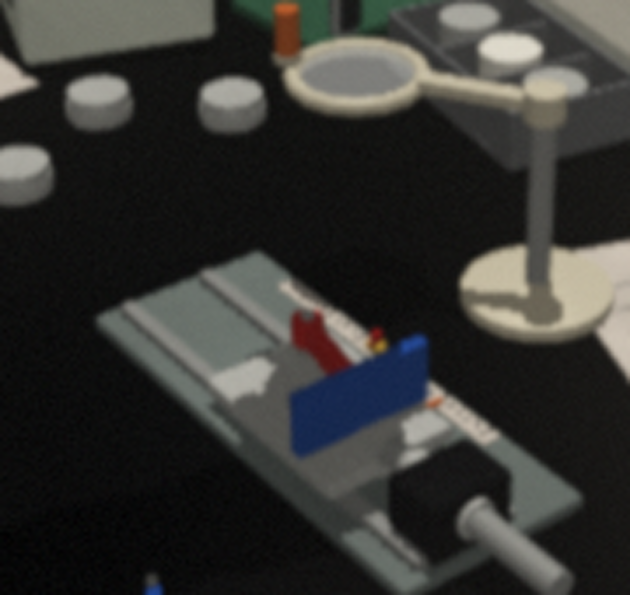

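Run:
```python
import pickle,numpy as np,cv2
from h import *
np.set_printoptions(precision=4,suppress=True)
T=pickle.load(open('top2.pkl','rb'));S=pickle.load(open('side2.pkl','rb'))
k=at(T,255+21/4,150+268/4,.225);print('knob',k)
h=np.array([.7272,-.0071]);d=k[:2]-h
yw=np.radians(10.2);sx=np.array([np.cos(yw),np.sin(yw)]);sy=np.array([-np.sin(yw),np.cos(yw)])
print('swing',np.arctan2(d@sy,-d@sx),np.hypot(*d))
o=np.array([.504,-.1275])
for nm,p in [('markTop',at(S,220+377/3.5,180+332/3.5,.021)),('ptr',at(S,220+435/3.5,180+402/3.5,.022)),('ptrTop',at(T,255+428/4,150+341/4,.022))]:
    r=p[:2]-o;print(nm,p,'stand xy',r@sx,r@sy)
im=S['color'][255:315,290:370,::-1]
cv2.imwrite('pics/mk.png',cv2.resize(im,None,fx=10,fy=10,interpolation=2))
T0=pickle.load(open('top0.pkl','rb'))
im=T0['color'][220:270,305:385,::-1]
cv2.imwrite('pics/mkt.png',cv2.resize(im,None,fx=10,fy=10,interpolation=2))
```

```text
knob [0.583  0.1556 0.225 ]
swing 1.0237892837929032 0.21738456591738972
markTop [ 0.577  -0.0155  0.021 ] stand xy 0.0917249038596743 0.09732134094170704
ptr [ 0.5734 -0.1153  0.022 ] stand xy 0.07049546601247095 -0.00028244695255474385
ptrTop [ 0.571  -0.1171  0.022 ] stand xy 0.06781956242356205 -0.00164605181855974
```

View pics/mk.png

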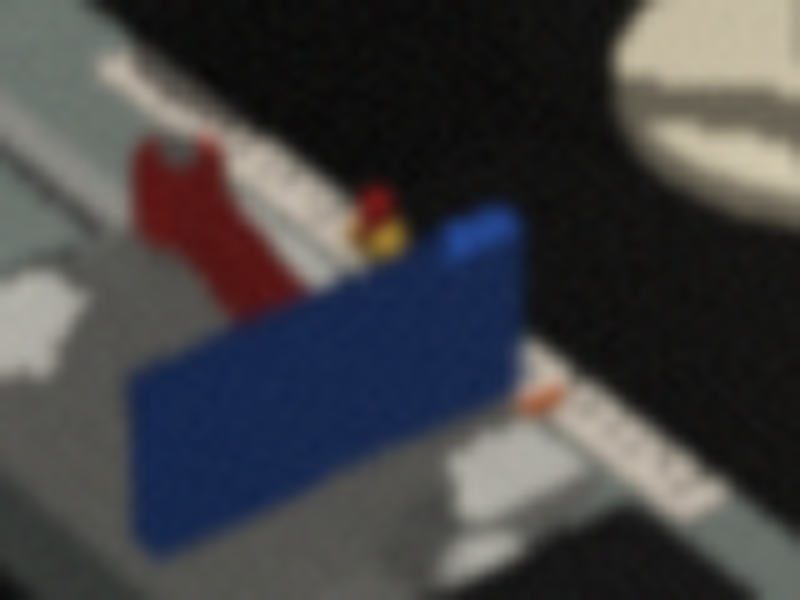

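View pics/mkt.png

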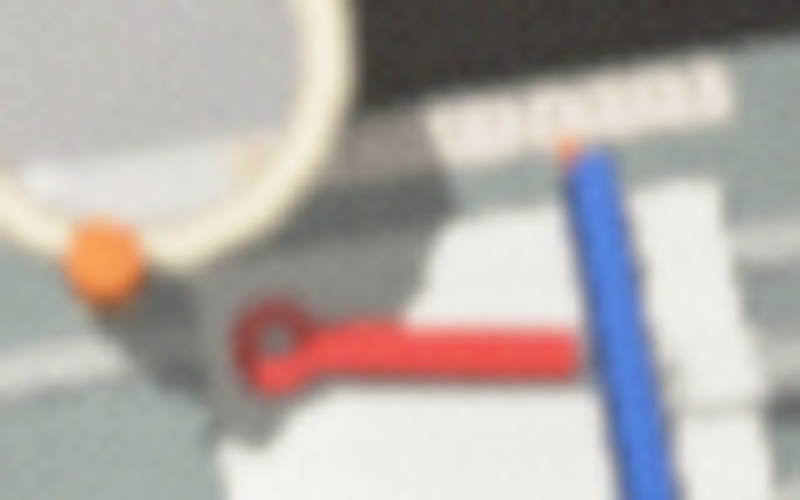

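Run:
```python
from workcell import bot
from h import *
from scipy.spatial.transform import Rotation as Ro
o=bot.get_obs();R=Ro.from_euler('xyz',o['tcp_rot'],degrees=True);D=Ro.from_euler('xyz',[180,0,10.2],degrees=True)
print(o['ee_pos'],(R.inv()*D).as_rotvec().round(4))
plan(o['ee_pos'],10.2,[(.4646,-.1346,.25,10.2,4),(.4646,-.1346,.14,10.2,4)])
```

```text
[0.53523479 0.01645753 0.29809768] [-0.02    0.0008  0.0439]
[[-24.1,34.0,12.0,0.0,0.0,-0.0],[-24.0,34.1,12.0,0.0,0.0,-0.0],[-24.1,34.0,12.1,0.0,0.0,-0.0],[-24.1,34.1,12.0,0.0,0.0,-0.0],[0.0,-0.0,27.5,0.0,0.0,-0.0]]
[[0.0,-0.0,27.5,0.0,0.0,-0.0],[0.0,-0.0,27.5,0.0,0.0,-0.0],[0.0,-0.0,27.5,0.0,0.0,-0.0]]
end [ 0.4646 -0.1346  0.14  ] 10.2
```

{"op": "servo_tool", "data": {"motion": [[[0,0,0,-0.02,0.001,0.044],[-24.1,34,12,0,0,0],[-24.1,34,12,0,0,0],[-24.1,34,12,0,0,0],[-24.1,34,12,0,0,0]]], "gripper": 50}}

```text
time: 7.05
ee_pos: [0.4636, -0.1356, 0.2496]
tcp_rot: [180.0, -0.0, 10.3]
wrist_force: [0.1, 0.4, -0.2]
opening: 0.0504
```

{"op": "servo_tool", "data": {"motion": [[[0,0,27.5,0,0,0],[0,0,27.5,0,0,0],[0,0,27.5,0,0,0],[0,0,27.5,0,0,0],[0,0,0,0,0,0]]]}}

```text
time: 7.55
ee_pos: [0.4626, -0.134, 0.1367]
tcp_rot: [-179.9, 0.3, 10.2]
wrist_force: [1.2, -0.3, 0.3]
opening: 0.0497
```

Run:
```python
from workcell import bot
import cv2,pickle
o=bot.get_obs();print(o['time'],o['ee_pos'],o['tcp_rot'],o['opening'],o['wrist_force'])
for n in('top','side'):
    c=bot.camera(n);pickle.dump(c,open(n+'3.pkl','wb'));im=c['color'][:,:,::-1]
    cv2.imwrite(f'pics/{n}3.png',cv2.resize(im[190:290,265:365] if n=='top' else im[210:330,270:390],None,fx=6 if n=='top' else 5,fy=6 if n=='top' else 5,interpolation=2))
```

```text
7.55 [ 0.46263794 -0.13404504  0.13673193] [-179.85344858    0.27774314   10.21307388] 0.04965350660315358 [ 1.15517936 -0.31057579  0.30988969]
```

View pics/top3.png

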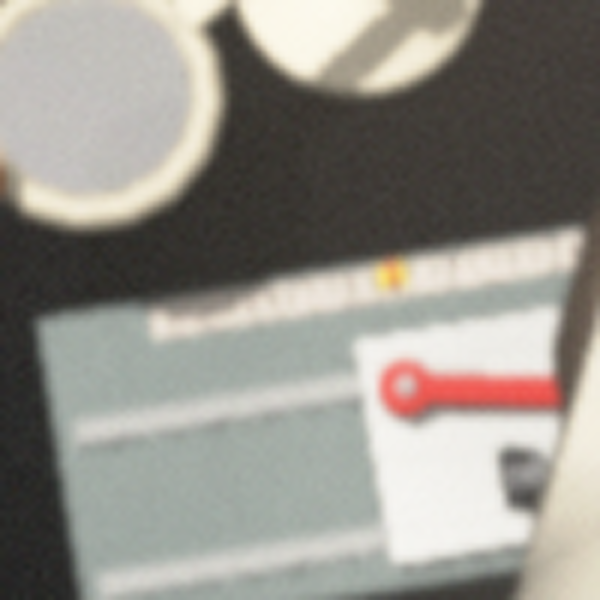

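View pics/side3.png

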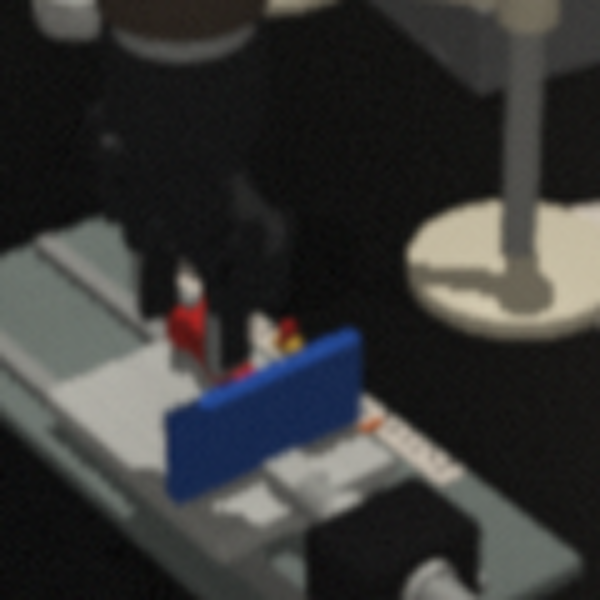

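Run:
```python
import pickle,numpy as np,cv2
from h import *
np.set_printoptions(precision=4,suppress=True)
T=pickle.load(open('top3.pkl','rb'));S=pickle.load(open('side3.pkl','rb'));T0=pickle.load(open('top0.pkl','rb'))
yw=np.radians(10.2);sx=np.array([np.cos(yw),np.sin(yw)]);sy=np.array([-np.sin(yw),np.cos(yw)])
o=np.array([.504,-.1275])
def cen(c,x0,x1,y0,y1,f):
    a=c['color'][y0:y1,x0:x1].astype(float);w=f(a);w=np.clip(w,0,None);yy,xx=np.mgrid[y0:y1,x0:x1];return (w*xx).sum()/w.sum(),(w*yy).sum()/w.sum()
# yellowness & redness near mark in top
yel=lambda a:np.minimum(a[...,0],a[...,1])-a[...,2]-25
red=lambda a:a[...,0]-np.maximum(a[...,1],a[...,2]*1.0)-50
for n,p in (('yel',cen(T,320,342,228,242,yel)),('red',cen(T,320,342,228,242,red)),('red2',(265+391/6-.4,190+272/6-.4))):
    X=at(T,*p,.02 if n!='yel' else .015);r=X[:2]-o;print(n,p,X,r@sx,r@sy)
# fin middle plane from top0: blue mask, fit line at z=.086
a=T0['color'].astype(float);m=(a[...,2]-a[...,0]>60);m[:230]=0;m[290:]=0;m[:,:355]=0;m[:,385:]=0
yy,xx=np.nonzero(m);P=np.array([at(T0,x,y,.086)[:2] for x,y in zip(xx,yy)])
q=(P-o);print(len(P),'fin extents',(q@sx).min(),(q@sx).max(),(q@sy).min(),(q@sy).max(),'mid',(q@sy).mean(),np.polyfit(q@sx,q@sy,1))
p=cen(T0,358,368,230,237,lambda a:a[...,0]-a[...,2]-40);X=at(T0,*p,.022);r=X[:2]-o;print('ptr',p,r@sx,r@sy)
r=at(S,270+288/5,210+322/5,.021)[:2]-o;print('side mark',r@sx,r@sy)
r=at(S,270+372/5,210+424/5,.022)[:2]-o;print('side ptr',r@sx,r@sy)
```

```text
yel (np.float64(329.78474114441417), np.float64(235.43415077202542)) [ 0.571  -0.0235  0.015 ] 0.08438254792333566 0.09051115643057107
red (np.float64(329.9130434782609), np.float64(234.7391304347826)) [ 0.5723 -0.0238  0.02  ] 0.0855424966169761 0.0899734408531093
red2 (329.7666666666667, 234.93333333333334) [ 0.5717 -0.0234  0.02  ] 0.08504985145962428 0.09049237070664043
192 fin extents -0.0575501307035417 0.05566380838389784 -0.005483497327603332 0.007830139390866396 mid 0.0011023406440629265 [-0.0011  0.0011]
ptr (np.float64(361.1981981981982), np.float64(234.0990990990991)) 0.07155540857506586 3.9341789800025756e-05
side mark 0.09278451428553589 0.09921429721974338
side ptr 0.07087827842258165 -0.00027461992704182724
```

{"op": "servo_tool", "data": {"motion": [[[0,0,36,0,0,0],[0,0,30,0,0,0],[0,0,6,0,0,0],[0,0,0,0,0,0]]]}}

```text
time: 8.05
ee_pos: [0.4643, -0.135, 0.0692]
tcp_rot: [180.0, -0.0, 10.2]
wrist_force: [0.4, 0.3, 0.7]
opening: 0.0502
```

{"op": "servo_tool", "data": {"motion": [[[0,0,0,0,0,0],[0,0,0,0,0,0],[0,0,0,0,0,0],[0,0,0,0,0,0],[0,0,0,0,0,0]]], "gripper": 5, "newtons": 30}}

```text
time: 8.55
ee_pos: [0.4646, -0.1342, 0.0702]
tcp_rot: [-179.9, -0.2, 10.2]
wrist_force: [-2.1, 8.8, 8.1]
opening: 0.0117
```

Run:
```python
from workcell import bot
import cv2,pickle
o=bot.get_obs();print(o['time'],o['ee_pos'],o['tcp_rot'],o['opening'],o['wrist_force'])
for n in('side',):
    c=bot.camera(n);im=c['color'][:,:,::-1]
    cv2.imwrite(f'pics/{n}4.png',cv2.resize(im[210:330,270:390],None,fx=5,fy=5,interpolation=2))
```

```text
8.55 [ 0.46463246 -0.13418017  0.07016112] [-179.92032176   -0.18045164   10.19893903] 0.011688609244450993 [-2.14996015  8.84155055  8.11777973]
```

View pics/side4.png

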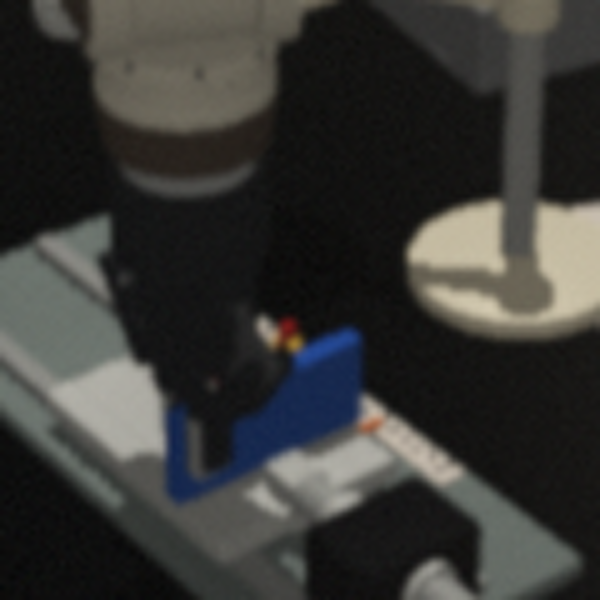

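{"op": "servo_tool", "data": {"motion": [[[0,-6,0,0,0,0],[0,-10,0,0,0,0],[0,-10,0,0,0,0],[0,-10,0,0,0,0],[0,-10,0,0,0,0]]]}}

```text
time: 9.1
ee_pos: [0.4567, -0.0902, 0.0701]
tcp_rot: [179.9, -0.2, 10.1]
wrist_force: [-0.2, -3.3, 6.3]
opening: 0.0117
```

{"op": "servo_tool", "data": {"motion": [[[0,-10,0,0,0,0],[0,-10,0,0,0,0],[0,-10,0,0,0,0],[0,-10,0,0,0,0],[0,0,0,0,0,0]]]}}

```text
time: 9.6
ee_pos: [0.4495, -0.0501, 0.0702]
tcp_rot: [179.9, -0.2, 10.2]
wrist_force: [-0.9, -2.5, 6.7]
opening: 0.0115
```

Run:
```python
from workcell import bot
import cv2,pickle
from h import *
o=bot.get_obs();print(o['time'],o['ee_pos'],o['tcp_rot'],o['opening'],o['wrist_force'])
for n in('top','side'):
    c=bot.camera(n);pickle.dump(c,open(n+'5.pkl','wb'));im=c['color'][:,:,::-1]
    cv2.imwrite(f'pics/{n}5.png',cv2.resize(im[210:290,285:385] if n=='top' else im[210:330,260:380],None,fx=8 if n=='top' else 5,fy=7 if n=='top' else 5,interpolation=2))
```

```text
9.6 [ 0.44947245 -0.05011886  0.07016893] [ 1.79910662e+02 -1.67747913e-01  1.01786183e+01] 0.011508582413200982 [-0.90151534 -2.52036803  6.72067244]
```

View pics/top5.png

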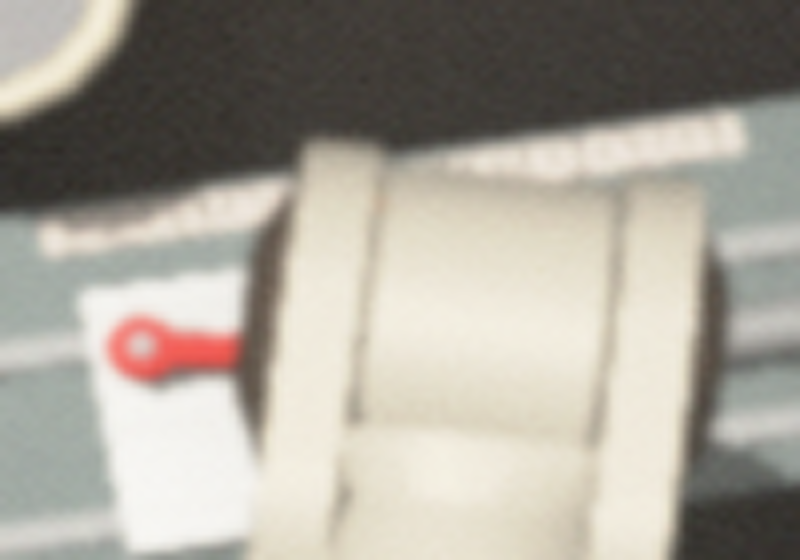

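View pics/side5.png

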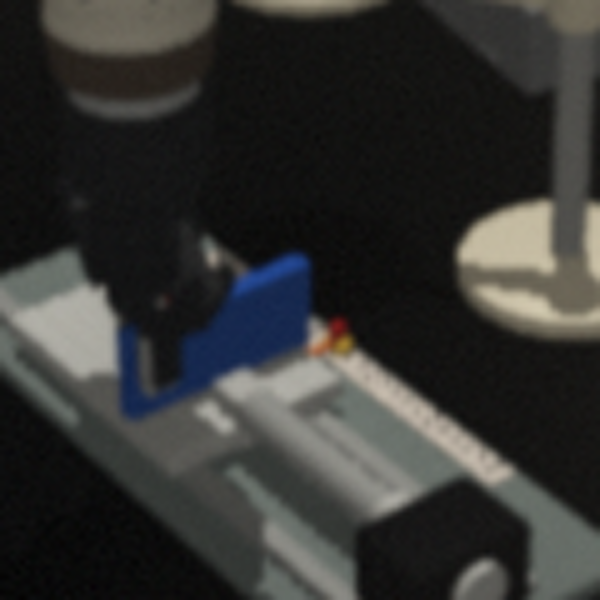

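Run:
```python
import pickle,numpy as np,cv2
from h import *
np.set_printoptions(precision=4,suppress=True)
S=pickle.load(open('side5.pkl','rb'));T=pickle.load(open('top5.pkl','rb'));T3=pickle.load(open('top3.pkl','rb'))
yw=np.radians(10.2);sx=np.array([np.cos(yw),np.sin(yw)]);sy=np.array([-np.sin(yw),np.cos(yw)]);o=np.array([.504,-.1275])
W=lambda x,y,z:np.r_[o+x*sx+y*sy,z]
def cen(c,x0,x1,y0,y1,f):
    a=c['color'][y0:y1,x0:x1].astype(float);w=np.clip(f(a),0,None);yy,xx=np.mgrid[y0:y1,x0:x1];return (w*xx).sum()/w.sum(),(w*yy).sum()/w.sum()
cv2.imwrite('pics/s5z.png',cv2.resize(S['color'][262:292,312:342,::-1],None,fx=20,fy=20,interpolation=0))
for y in (.086,.090,.094): print(y,[proj(S,W(.085,y,z)).round(1) for z in(.021,.012)], )
for y in (.082,.086,.09): print('ptr',y,proj(S,W(.070,y,.022)).round(1))
# pin positions
red=lambda a:a[...,0]-a[...,1]-50
for c,b in((T3,(327,338,248,261)),(T,(297,308,254,266))):
    p=cen(c,*b,red);r=at(c,*p,.066)[:2]-o;print('pin',p,r@sx,r@sy)
```

```text
0.086 [array([328.3, 277.7]), array([328.3, 280.4])]
0.09 [array([327.4, 277. ]), array([327.4, 279.7])]
0.094 [array([326.5, 276.3]), array([326.5, 279. ])]
ptr 0.082 [324.7 280.1]
ptr 0.086 [323.8 279.4]
ptr 0.09 [322.9 278.7]
pin (np.float64(333.0013777900248), np.float64(254.51419123725543)) 0.02107861638676283 0.09278931110506697
pin (np.float64(303.3242603550296), np.float64(259.6852071005917)) 0.020814497543311862 0.17756292948658953
```

View pics/s5z.png

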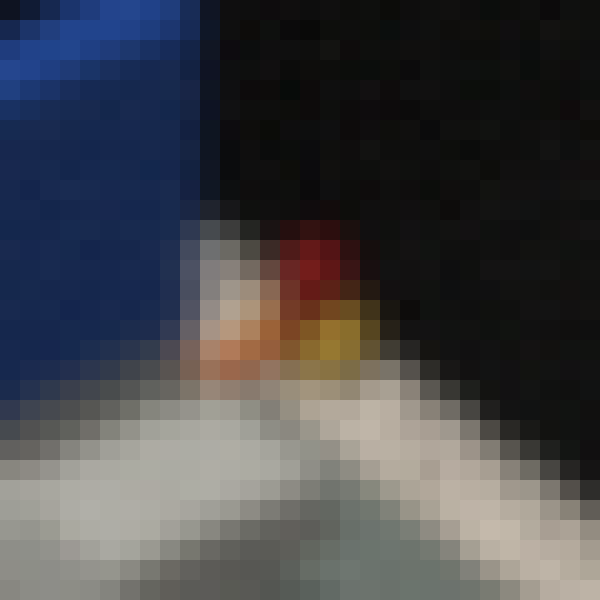

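{"op": "servo_tool", "data": {"motion": [[[0,-4.5,0,0,0,0],[0,0,0,0,0,0]]]}}

```text
time: 9.9
ee_pos: [0.4488, -0.0463, 0.0702]
tcp_rot: [179.9, -0.2, 10.1]
wrist_force: [-3.1, -3.3, 6.5]
opening: 0.0117
```

Run:
```python
from workcell import bot
import pickle,numpy as np,cv2
from h import *
np.set_printoptions(precision=4,suppress=True)
ob=bot.get_obs();print(ob['time'],ob['ee_pos'],ob['opening'],ob['wrist_force'])
yw=np.radians(10.2);sx=np.array([np.cos(yw),np.sin(yw)]);sy=np.array([-np.sin(yw),np.cos(yw)]);o=np.array([.504,-.1275])
print('leg moved',(ob['ee_pos'][:2]-[.4646,-.1342])@sy)
def cen(c,x0,x1,y0,y1,f):
    a=c['color'][y0:y1,x0:x1].astype(float);w=np.clip(f(a),0,None);yy,xx=np.mgrid[y0:y1,x0:x1];return np.array([(w*xx).sum()/w.sum(),(w*yy).sum()/w.sum()])
T3=pickle.load(open('top3.pkl','rb'));T0=pickle.load(open('top0.pkl','rb'))
yel=lambda a:np.minimum(a[...,0],a[...,1])-a[...,2]-40
rd=lambda a:a[...,0]-a[...,1]-30
for th in(20,30,40,60):
  p=cen(T3,322,338,229,242,lambda a:a[...,0]-a[...,1]-th);q=cen(T3,322,338,229,242,lambda a:np.minimum(a[...,0],a[...,1])-a[...,2]-th)
  for z in(.021,.029): print(th,'red',p,(at(T3,*p,z)[:2]-o)@sy,'yel',q,(at(T3,*q,z)[:2]-o)@sy)
fs=[]
for i in range(4):
    S=bot.camera('side');fs.append(S['color'].astype(float))
m=np.mean(fs,0);S['color']=m;pickle.dump(S,open('side6.pkl','wb'))
im=np.clip(m[262:292,312:342,::-1]*1.5,0,255).astype(np.uint8)
cv2.imwrite('pics/s6z.png',cv2.resize(im,None,fx=20,fy=20,interpolation=0))
```

```text
9.9 [ 0.4488 -0.0463  0.0702] 0.011650181728400471 [-3.0536 -3.2576  6.5337]
leg moved 0.089354184579787
20 red [329.8964 234.9024] 0.0901408309703173 yel [329.8152 235.4432] 0.09064803316562375
20 red [329.8964 234.9024] 0.09043671790958917 yel [329.8152 235.4432] 0.09094130195609497
30 red [329.933  234.8436] 0.09000623283492894 yel [329.774  235.4403] 0.09076476911517076
30 red [329.933  234.8436] 0.09030281456209802 yel [329.774  235.4403] 0.09105743532132915
40 red [329.8429 234.7857] 0.09023561059623524 yel [329.7917 235.4286] 0.09070808333477895
40 red [329.8429 234.7857] 0.09053100828848445 yel [329.7917 235.4286] 0.09100104214970231
60 red [nan nan] nan yel [329.6552 235.5379] 0.09115524379361832
60 red [nan nan] nan yel [329.6552 235.5379] 0.09144589439175983<stdin>:9: RuntimeWarning: invalid value encountered in scalar divide
```

View pics/s6z.png

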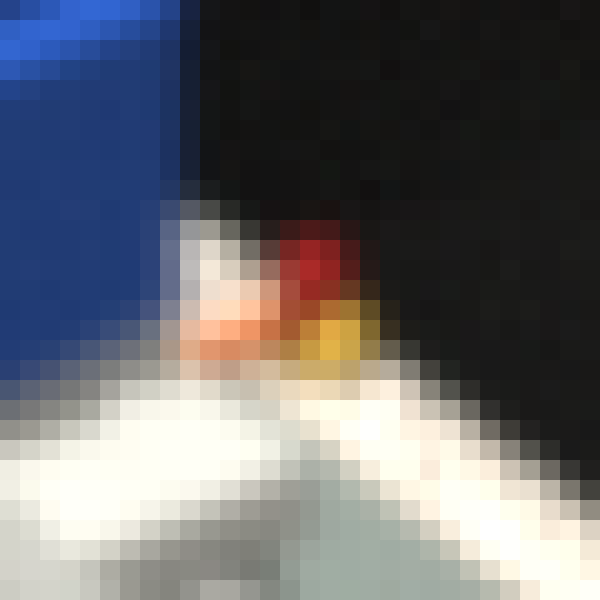

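{"op": "servo_tool", "data": {"motion": [[[0,0,0,0,0,0],[3,0,0,0,0,0],[4,0,0,0,0,0],[4,0,0,0,0,0],[4,0,0,0,0,0]]], "newtons": 20}}

```text
time: 10.6
ee_pos: [0.4549, -0.0449, 0.0682]
tcp_rot: [179.9, 0.9, 10.1]
wrist_force: [-48.5, -12.5, 22.3]
opening: 0.0115
```

{"op": "servo_tool", "data": {"motion": [[[0,0,0,0,0,0],[0,0,0,0,0,0],[0,0,0,0,0,0]]], "gripper": 13.5}}

```text
time: 10.9
ee_pos: [0.463, -0.0438, 0.0689]
tcp_rot: [179.9, -0.1, 10.1]
wrist_force: [-1.4, -3.8, 1.0]
opening: 0.0136
```

{"op": "servo_tool", "data": {"motion": [[[5,0,0,0,0,0],[6,0,0,0,0,0],[6,0,0,0,0,0],[6,0,0,0,0,0],[6,0,0,0,0,0]]]}}

```text
time: 11.4
ee_pos: [0.4915, -0.0383, 0.0682]
tcp_rot: [180.0, 0.0, 10.1]
wrist_force: [-3.6, -4.5, 0.4]
opening: 0.0132
```

```bash
cat > st.py <<'E'
from workcell import bot
from h import *
import cv2,sys,pickle
ob=bot.get_obs()
yw=np.radians(10.2);sx=np.array([np.cos(yw),np.sin(yw)]);sy=np.array([-np.sin(yw),np.cos(yw)]);o=np.array([.504,-.1275])
r=ob['ee_pos'][:2]-o
print(ob['time'],'stand x,y',r@sx,r@sy,ob['ee_pos'][2],ob['tcp_rot'],ob['opening'],ob['wrist_force'])
n=sys.argv[1]
for v in('top','side'):
    c=bot.camera(v);im=c['color'][:,:,::-1];pickle.dump(c,open(v+n+'.pkl','wb'))
    cv2.imwrite(f'pics/{v}{n}.png',cv2.resize(im[200:300,265:395] if v=='top' else im[220:330,260:370],None,fx=5.3,fy=5.3,interpolation=2))
E
python3 st.py 7
```

```text
11.4 stand x,y 0.0034973797167315874 0.08998360313093658 0.06819159487411502 [1.79979700e+02 2.23745065e-02 1.01409445e+01] 0.013152419207061576 [-3.64609714 -4.45151343  0.35953416]
```

View pics/side7.png

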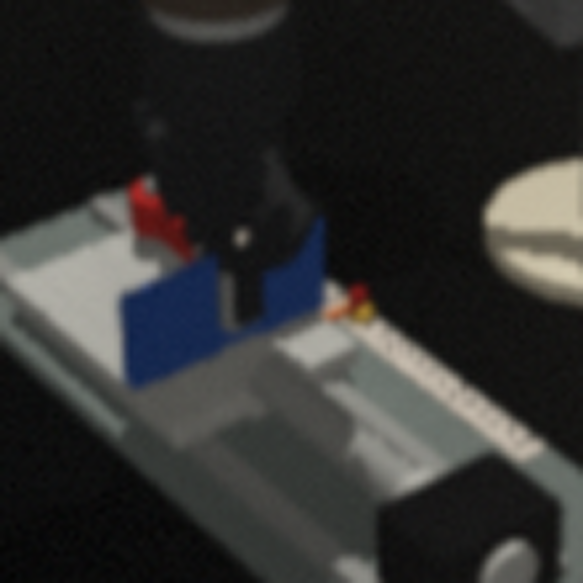

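View pics/top7.png

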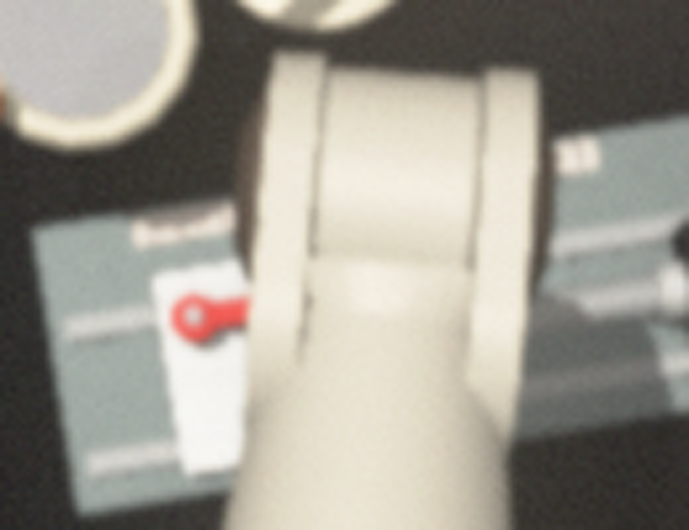

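{"op": "servo_tool", "data": {"motion": [[[4,0,0,0,0,0],[4,0,0,0,0,0],[4,0,0,0,0,0],[3,0,0,0,0,0],[0,0,0,0,0,0]]]}}

```text
time: 12.0
ee_pos: [0.5063, -0.0356, 0.0682]
tcp_rot: [180.0, -0.0, 10.2]
wrist_force: [-0.7, -3.7, -1.1]
opening: 0.0138
```

{"op": "servo_tool", "data": {"motion": [[[2,0,0,0,0,0],[2,0,0,0,0,0],[0,0,0,0,0,0]]]}}

```text
time: 12.3
ee_pos: [0.5097, -0.0349, 0.0682]
tcp_rot: [-180.0, 0.0, 10.1]
wrist_force: [-3.6, -3.9, -1.0]
opening: 0.0134
```

```bash
python3 st.py 8
```

```text
12.3 stand x,y 0.02198283455662079 0.09010754939281815 0.06819281351781861 [-1.79996952e+02  2.56258241e-02  1.01469926e+01] 0.013364865001017459 [-3.64470837 -3.93598082 -1.04976019]
```

View pics/side8.png

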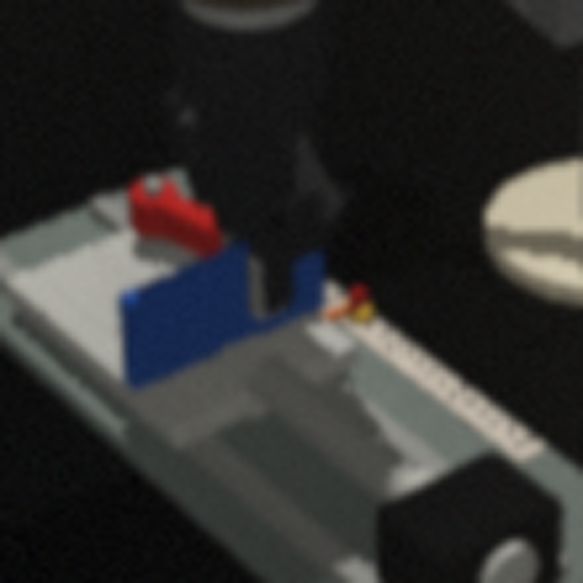

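View pics/top8.png

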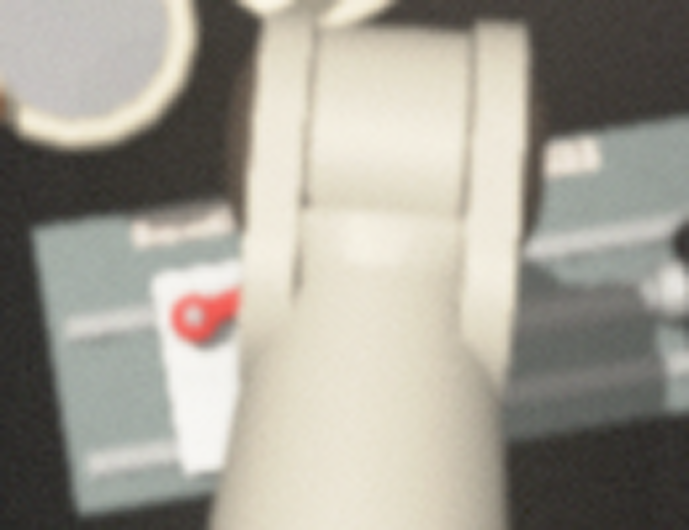

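Still no stop force (only 3.6 N). I continue in small steps until the end stop is felt.

{"op": "servo_tool", "data": {"motion": [[[2,0,0,0,0,0],[0,0,0,0,0,0],[0,0,0,0,0,0]]]}}

```text
time: 12.7
ee_pos: [0.5116, -0.0346, 0.0682]
tcp_rot: [-180.0, 0.0, 10.1]
wrist_force: [-4.0, -4.1, -0.8]
opening: 0.0136
```

{"op": "servo_tool", "data": {"motion": [[[2,0,0,0,0,0],[0,0,0,0,0,0],[0,0,0,0,0,0]]]}}

```text
time: 13.0
ee_pos: [0.5135, -0.0342, 0.0682]
tcp_rot: [-180.0, 0.0, 10.1]
wrist_force: [-4.3, -4.0, 0.5]
opening: 0.0137
```

{"op": "servo_tool", "data": {"motion": [[[2,0,0,0,0,0],[0,0,0,0,0,0],[0,0,0,0,0,0]]]}}

```text
time: 13.3
ee_pos: [0.5146, -0.034, 0.068]
tcp_rot: [-180.0, 0.1, 10.1]
wrist_force: [-9.2, -4.2, 1.4]
opening: 0.0135
```

{"op": "servo_tool", "data": {"motion": [[[2,0,0,0,0,0],[0,0,0,0,0,0],[0,0,0,0,0,0]]]}}

```text
time: 13.6
ee_pos: [0.5152, -0.0339, 0.0678]
tcp_rot: [-180.0, 0.3, 10.1]
wrist_force: [-15.1, -7.0, 4.3]
opening: 0.0136
```

```bash
python3 st.py 9
```

```text
13.6 stand x,y 0.027602924148722605 0.09015447019621009 0.06777635528431832 [-179.99045777    0.30689085   10.13882348] 0.0135633873892306 [-15.05376693  -6.96957271   4.28204806]
```

View pics/side9.png

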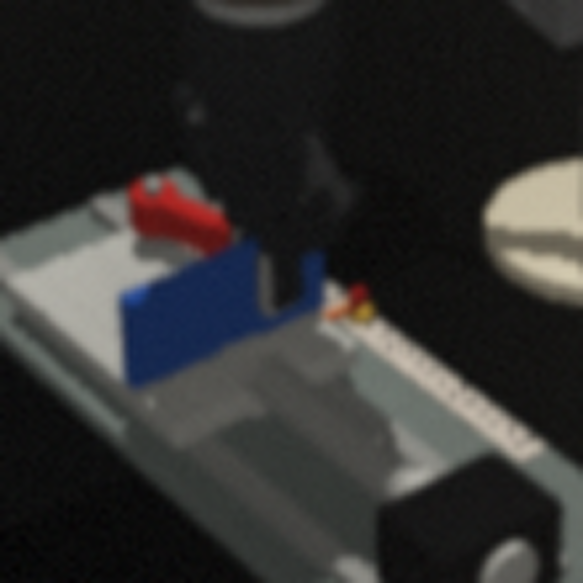

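The push force has risen from 4 to 15 N with almost no further travel, so the lever is at its end stop. I close the grip now.

{"op": "servo_tool", "data": {"motion": [[[0,0,0,0,0,0],[0,0,0,0,0,0],[0,0,0,0,0,0],[0,0,0,0,0,0],[0,0,0,0,0,0]]], "gripper": 5, "newtons": 30}}

```text
time: 14.2
ee_pos: [0.5153, -0.0339, 0.0678]
tcp_rot: [-180.0, 0.3, 10.1]
wrist_force: [-15.1, -5.2, 6.2]
opening: 0.0116
```

```bash
python3 st.py 10
python3 - <<'E'
import pickle,numpy as np,cv2
from h import *
yw=np.radians(10.2);sx=np.array([np.cos(yw),np.sin(yw)]);sy=np.array([-np.sin(yw),np.cos(yw)]);o=np.array([.504,-.1275])
red=lambda a:a[...,0]-a[...,1]-50
def cen(c,x0,x1,y0,y1,f):
    a=c['color'][y0:y1,x0:x1].astype(float);w=np.clip(f(a),0,None);yy,xx=np.mgrid[y0:y1,x0:x1];return (w*xx).sum()/w.sum(),(w*yy).sum()/w.sum()
def hole(c,x0,x1,y0,y1): # ring hole: brightest non-red inside
    return cen(c,x0,x1,y0,y1,lambda a:a[...,2]-140)
for n,b in(('3',(327,336,248,260)),('5',(297,306,254,265)),('10',(296,305,254,265))):
    c=pickle.load(open(f'top{n}.pkl','rb'));a=c['color'];
    x0,x1,y0,y1=b;p=cen(c,*b,red)
    r=at(c,*p,.066)[:2]-o;print(n,p,r@sx,r@sy)
S=pickle.load(open('side10.pkl','rb'))
im=np.clip(S['color'][262:292,312:342,::-1]*1.5,0,255).astype(np.uint8)
cv2.imwrite('pics/s10z.png',cv2.resize(im,None,fx=20,fy=20,interpolation=0))
tp=pickle.load(open('top10.pkl','rb'))
cv2.imwrite('pics/t10w.png',cv2.resize(tp['color'][140:300,210:390,::-1],None,fx=3.6,fy=3.6,interpolation=2))
E
```

```text
14.2 stand x,y 0.027659205364689264 0.09012375045443372 0.06783246288499069 [-179.9968523     0.29289681   10.1242748 ] 0.011635716413644123 [-15.11858608  -5.2305742    6.16934055]
3 (np.float64(332.0310405643739), np.float64(254.5442680776014)) 0.02145842706274175 0.09549437498127991
5 (np.float64(302.315625), np.float64(259.7265625)) 0.021180938176219813 0.1803803955077229
10 (np.float64(301.13863794301596), np.float64(259.771021542738)) 0.02161917539157894 0.18366652006531436
```

View pics/s10z.png

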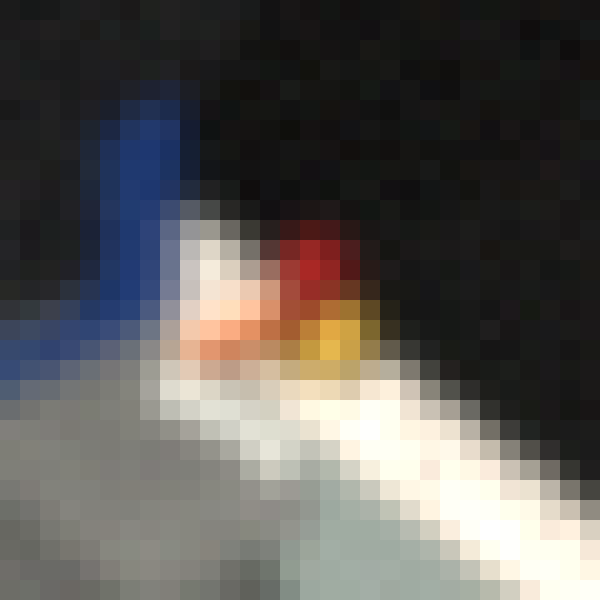

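View pics/t10w.png

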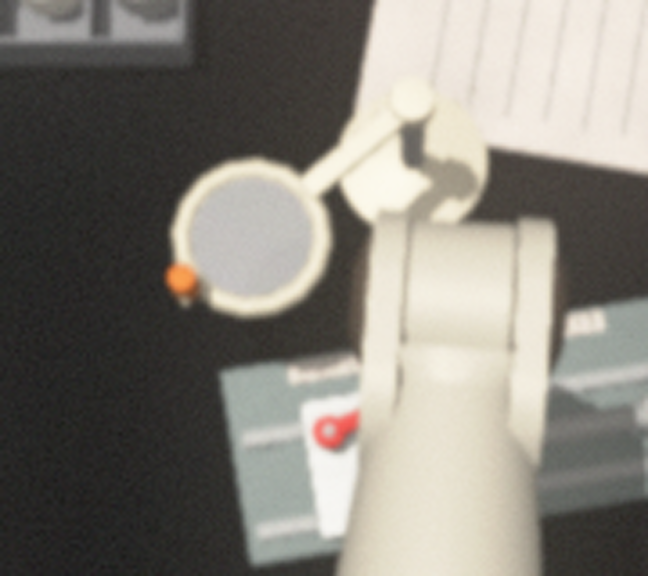

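{"op": "servo_tool", "data": {"motion": [[[0,-1,0,0,0,0],[0,0,0,0,0,0],[0,0,0,0,0,0],[0,0,0,0,0,0],[0,0,0,0,0,0]]]}}

```text
time: 14.8
ee_pos: [0.5151, -0.0329, 0.0678]
tcp_rot: [-180.0, 0.3, 10.1]
wrist_force: [-16.9, -6.4, 4.5]
opening: 0.0117
```

```bash
python3 st.py 11
python3 - <<'E'
import pickle
from h import *
T=pickle.load(open('top11.pkl','rb'))
a=T['color'].astype(float);import numpy as np
m=(a[...,0]-a[...,2]>110)&(a[...,1]>70);m[:180]=0;m[260:]=0;m[:,:230]=0;m[:,300:]=0
y,x=np.nonzero(m);k=at(T,x.mean(),y.mean(),.225);d=k[:2]-[.7272,-.0071];yw=np.radians(10.2)
print(len(x),k,np.arctan2(d@[-np.sin(yw),np.cos(yw)],-(d@[np.cos(yw),np.sin(yw)])))
E
```

```text
14.8 stand x,y 0.02763492892281856 0.09113900714364297 0.06780483571935983 [-179.99445471    0.29719426   10.12555224] 0.011689939451175671 [-16.85237869  -6.43015635   4.53420057]
49 [0.57214433 0.1462436  0.225     ] 0.9578703128700444
```

View pics/side11.png

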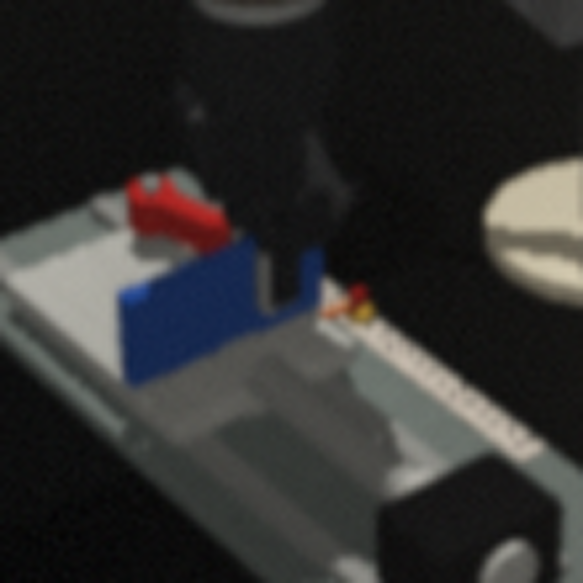

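Run:
```python
from workcell import bot
print(bot.job_done());print(bot.get_obs()['time'])
```

```text
the job is handed in; nothing more can be done
None
the job is handed in; nothing more can be done
```

The task is carried out and handed in at about 15 s of the 51 s allowed; the hand-in reported no verdict. I swung the magnifier arm to the robot's left by its knob and drew the leg out about 90 mm by its fin. The lever is pushed to its end stop, and the gripper is still holding the fin.

Last checks:
- **Pointer and mark:** the two readings of how far the pointer had moved differed by 1–2 mm (arm position 90 mm, top camera 88 mm), against a mark at about 90.5 mm. I then moved the leg 1 mm further out, and in the side view the pointer lies in line with the red blade. My estimate is within about 2 mm.
- **Lever:** it is at its stop, because the push force rose from 4 to about 15 N with almost no further travel. The finger position also fits a closed lever. I had no direct reading of its angle.
- **Grip:** the opening is 11.7 mm on the 12 mm fin, set to 30 N.
- **Swing arm:** the two readings differ, 1.02 rad earlier and 0.96 rad at the end, but both are clear of 0.8.
- **Tins, dishes, pen and bottle:** I did not go near any of them, but I did not measure their positions again at the end.

Two things did not go smoothly:
- **Swing:** the wrist force reached about 97 N while I swung the arm, under the 120 N limit.
- **Sliding along the fin:** with a 20 N grip the friction was too high, at about 50 N. I eased the fingers open by about 2 mm while closing the lever, so only the spring held the fin against a finger, and then regripped at 30 N.

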